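# Switch on the pastry display under its guard

### The arm

A 6-joint arm with a two-finger parallel gripper is mounted at the origin on the work surface. World frame = base frame: x ahead of the robot, y to its left, z up, the work surface at z = 0. Lengths are in mm, angles in rad, forces in N, time in s.
With the tool pointing down it reaches from about 300 to 775 mm from the base axis. Payload 14.6 kg.
Tool frame: the origin (TCP) lies midway between the tips of the shut fingers; the grasp point (between the pads) lies 19 mm behind it; z points along the fingers, y is the line along which they close (so a half turn about z gives the same grasp; the last joint's range is limited). The gripper opens to 94 mm and grips with 3 to 60 N. Pads are 16 mm wide; open, the fingers measure 119 mm over their backs; the gripper's body (75 mm by 177 mm) begins 78 mm behind the grasp point.
Start: joints at [1.164, 0.3, 1.521, -0, 1.321, -0.067], TCP at [183.311, 518.542, 205.446] pointing down, gripper open.
Joint ranges: [-3.03, 3.03], [-0.79, 2.21], [0.23, 2.52], [-1.04, 4.18], [0, 3.07], [-2.55, 2.55]. Speed limits (rad/s): [2.22, 2.22, 2.57, 3.14, 3.14, 3.14].

### API

Orientations are given as [roll, pitch, yaw] about the fixed x, y, z axes, in that order (R = Rz(yaw) Ry(pitch) Rx(roll)).
In Python, from cell import manip, camera gives the robot as it stands.
- The arm moves only by the tool move_arm, never from a script. Its arguments are lists of equal length, an entry for each row: "dp": the shift along the world's x, y, z in mm, a list of three; "rotation": the turn, a rotation vector about the world's x, y, z in rad, a list of three; "hand": the opening, from 0 (shut) to 1 (fully open). A call has 1 to 10 rows; each row shifts and turns the commanded pose from where the row before left it; what a row does not reach is not made up. A row lasts 1/8 s, in which the tool goes at most 62.5 mm and 10.7 degrees, less where a joint would pass 70% of its speed; a pose out of reach is approached as far as the arm can. A call with a gripper value outside its range is refused whole. The fingers move at their own pace and stop on an object; "newtons" is the grip in N (left out, the last holds). Time passes only in rows, so rows that do not move let the fingers close. It gives the time, the measured TCP pose, the force, the opening and the grip force at its end, in the units of the state.
- manip.read_state(): the state, without advancing time (a new reading comes with each control period).
- camera(name): name is "side" or "top" or "wrist"; returns a dict with "image" (384x512x3 uint8, red, green, blue), "fx", "fy", "cx", "cy" (pixels), "k1" (the pictures are not rectified: a ray, as slopes to the right and down, at radius r is drawn at 1 + k1 r^2 times it, then the intrinsics apply), "R" (3x3) and "t" (3): a world point X has camera coordinates R X + t; the wrist camera has in their place "mount" (4x4, takes a point from camera to tool coordinates, whose origin is the TCP and whose axes are the flange's). Camera axes: x right, y down, z forward; pixel columns grow to the right and rows downward; lengths in mm; the calibration is good to about 2 mm. A picture is of the moment at which its call begins: read the wrist's pose just before it. There is no depth.
- manip.sign_off(): hands the job in; it is judged then, once.
The state is a dict: "clock": time; "joints": joint angles; "qd": joint speeds; "effort": joint torques, N m; "eef_pos": TCP position; "eef_rot": TCP orientation; "wrist_force": force on the tool from outside, world axes, zero at the start; "moment": the same for the moment, N m; "finger_gap": finger opening in mm; "finger_force": force on a finger pad.
Only numpy, scipy, OpenCV 4.12 (cv2) and the standard library are available. Lean on these libraries where they do the work, as an engineer would, in place of code of your own. Each camera call takes 0.05 s, during which the arm holds its last target. There are 200 camera calls.

### The job

Two grey switch boxes with hinged dark metal guards stand on the pastry counter. On the larger box, lift the guard by its ball knob until it stands up, flip the toggle beneath all the way over towards the small domed pilot lamp, then lower the guard fully closed again. Leave the smaller box alone; its guard must stay shut.

Things in the scene. Friction and masses are not known exactly. Their poses are not given: they have to be found in the camera images.
- switch_box: Larger of two like grey switch boxes, fixed: 150 (x) x 130 (y) x 45 mm high, under a dark steel guard hood. Origin: centre of underside; z up, +x from front (robot side) to hinge side, +y towards the pilot lamp, an amber dome, 9 mm radius, on the top at x -5, y 53, rising 11 mm. The other box is the same at 0.65 scale, 240 to 400 mm away to the left or right. The top at -y is bare.
- guard (a joint): Guard hinge, rad: 0 shut, grows as the front lifts, stop 1.9; stays at any angle, 2 N at the knob moves it; may start ajar to 0.12. Hinge line along box y at box x 45, z 50 mm. Hood 95 (x) x 76 x 50 mm high, in front of the hinge. Ball knob, white, 26 mm diameter, on a 10 mm stem: when shut its centre is at box x -35, y 0, z 130 mm, 30 mm above the hood's top; it turns with the hood.
- toggle (a joint): Toggle under the larger guard, rad: 0 off, leaning 0.45 rad to box -y; 0.9 on, leaning 0.45 rad to box +y (lamp side); stops at both ends; stays where left; may start up to 0.12. Steel lever 9 mm thick with a 14 mm ball end, centre 38 mm from the pivot; the pivot is at box x -5, y 0, z 45 mm (top face), swinging about box x. 2 N at the ball moves it.
- small_guard (a joint): Hinge angle of the smaller box's guard, rad, 0 shut, grows as it lifts. To be left shut.

How it is judged (in metres and radians):
On the way, in this order (a step that is already met when the one before it is completed fails the run):
1. the guard is lifted up (past 1.2 rad) with the toggle still off (value of joint guard above 1.2 rad and value of joint toggle below 0.3 rad), for 0.2 s.
2. the toggle is flipped on while the guard is up (value of joint toggle above 0.7 rad and value of joint guard above 1 rad), for 0.2 s.
At the end, for the whole second after the job is handed in: The larger box's guard is closed (within 0.1 rad) and still, its toggle is on (over 0.7 of 0.9 rad), and the smaller box's guard is shut (within 0.1 rad) (value of joint each of guard, small_guard below 0.1 rad and value of joint toggle above 0.7 rad and velocity of joint guard between -0.05 and 0.05 rad/s); the robot touches nothing.
It fails at once if the smaller box's guard is lifted (over 0.15 rad) (value of joint small_guard above 0.15 rad).
It also fails if it takes over 61 s, if anything falls off the work surface, if the arm or the gripper's body presses on something with over 40 N, if the wrist force passes 120 N, or if a joint passes its speed limit or range.

## Working session

There is one attempt and no reset: what is moved stays moved. The work goes in short steps, Python scripts to look and compute and a tool call to move; the robot and the scene stay as the last step left them, time stands still between calls to the robot, and variables do not carry over. Pictures are saved under pics/ and viewed, at most 10 in all, crops included, and the job is handed in when it is done.

Besides the shell and the picture viewer there is one more tool, called after "Emit:" as name(argument=value, ...) on one line, values as JSON. move_arm: Moves the arm, as the interface text tells. Its arguments: {"type":"object","properties":{"dp":{"type":"array","items":{"type":"array","items":{"type":"number"}}},"rotation":{"type":"array","items":{"type":"array","items":{"type":"number"}}},"hand":{"type":"array","items":{"type":"number"}},"newtons":{"type":"number"}},"required":["dp","rotation","hand"]}

```bash
mkdir -p pics; ls
python3 - <<'E'
from cell import manip,camera
import cv2,pickle,numpy as np
s=manip.read_state();print(s)
d={}
for n in("side","top","wrist"):
    c=camera(n);d[n]=c;print(n,{k:(np.round(v,3).tolist() if k!='image' else 0) for k,v in c.items()})
pickle.dump(d,open('c.pkl','wb'))
im=np.hstack([d['top']['image'],d['side']['image']])[:,:,::-1]
cv2.imwrite('pics/a.png',cv2.resize(d['top']['image'][:,:,::-1],(800,600)))
cv2.imwrite('pics/b.png',cv2.resize(d['side']['image'][:,:,::-1],(800,600)))
E
```

```text
pics
{'clock': 0.0, 'joints': array([ 1.16439946e+00,  3.00466657e-01,  1.52157376e+00,  1.26459564e-05,
        1.32072889e+00, -6.65729862e-02]), 'qd': array([-6.32926182e-04, -1.27901189e-03, -6.35026091e-04, -4.39558906e-04,
        2.32899607e-04,  1.21546701e-05]), 'effort': array([ 6.75143256e-04, -5.31804836e+01, -3.52735126e+01,  7.08563067e-02,
        2.44116521e-02, -6.48323976e-05]), 'eef_pos': array([183.20618334, 518.30609156, 204.8918756 ]), 'eef_rot': array([-3.14041942e+00, -9.04972514e-05,  2.80176558e+00]), 'wrist_force': array([ 0.44750949, -0.32357657, -0.37018312]), 'moment': array([0.01662358, 0.00093118, 0.02077189]), 'finger_force': 0.0, 'finger_gap': 94.02932386489135}
side {'image': 0, 'fx': 414.56, 'fy': 414.56, 'cx': 251.085, 'cy': 194.445, 'k1': -0.07, 'R': [[-0.716, -0.698, -0.004], [-0.335, 0.349, -0.875], [0.612, -0.626, -0.484]], 't': [389.653, 241.837, 359.374]}
top {'image': 0, 'fx': 395.015, 'fy': 395.015, 'cx': 253.491, 'cy': 191.705, 'k1': -0.076, 'R': [[-0.019, -1.0, 0.021], [-0.991, 0.016, -0.132], [0.132, -0.023, -0.991]], 't': [1.397, 544.807, 649.475]}
wrist {'image': 0, 'fx': 300.898, 'fy': 300.898, 'cx': 257.912, 'cy': 190.554, 'k1': -0.068, 'mount': [[-0.001, -0.959, -0.285, 82.986], [1.0, -0.0, -0.001, 1.024], [0.001, -0.285, 0.959, -180.195], [0.0, 0.0, 0.0, 1.0]]}
```

View pics/a.png

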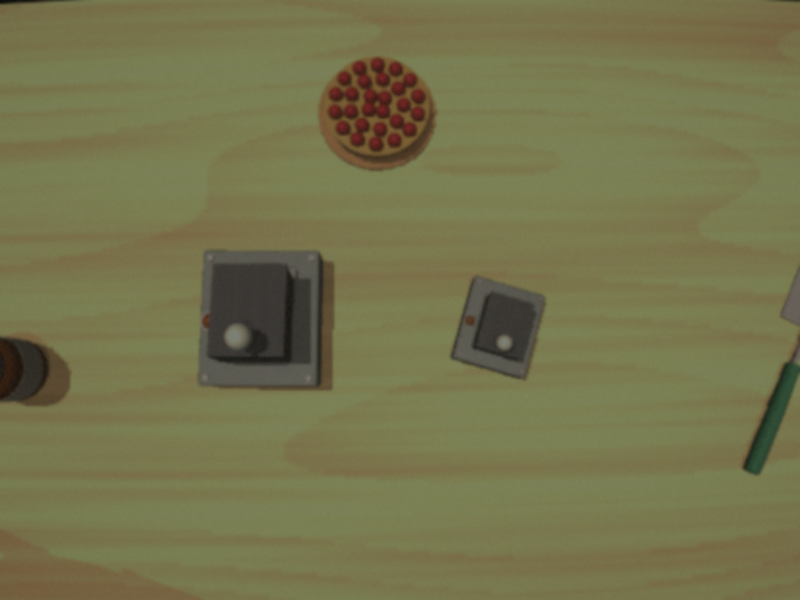

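View pics/b.png

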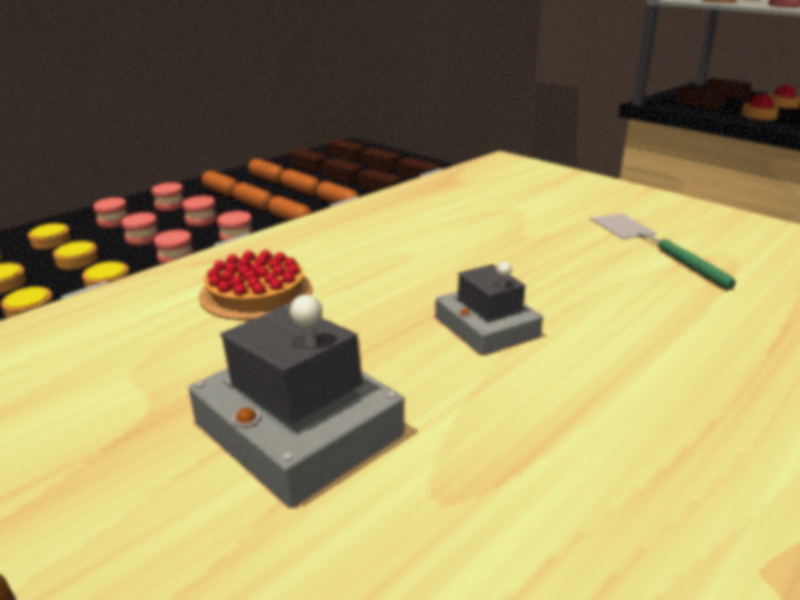

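Top view: the large box is at upscaled px (200–322, 250–387) with its knob at (237,336) and lamp at (207,321). The small box is at about (498,328). In the side view the large knob is at (306,311). Next I measure these.

```bash
cat > h.py <<'E'
import numpy as np,cv2
def ray(c,u,v,pose=None):
    K=np.array([[c['fx'],0,c['cx']],[0,c['fy'],c['cy']],[0,0,1.]])
    p=cv2.undistortPoints(np.array([[[u,v]]],float),K,np.array([c['k1'],0,0,0.]))[0,0]
    d=np.array([p[0],p[1],1.])
    if pose is None:
        R=np.array(c['R']);o=-R.T@np.array(c['t']);d=R.T@d
    else:
        from scipy.spatial.transform import Rotation as Ro
        T=np.eye(4);T[:3,:3]=Ro.from_euler('xyz',pose[1]).as_matrix();T[:3,3]=pose[0]
        M=T@np.array(c['mount']);o=M[:3,3];d=M[:3,:3]@d
    return o,d/np.linalg.norm(d)
def plane(c,u,v,z,pose=None):
    o,d=ray(c,u,v,pose);return o+d*(z-o[2])/d[2]
def tri(r1,r2):
    A=np.stack([r1[1],-r2[1]],1);s=np.linalg.lstsq(A,r2[0]-r1[0],rcond=None)[0]
    a=r1[0]+s[0]*r1[1];b=r2[0]+s[1]*r2[1];return (a+b)/2,np.linalg.norm(a-b)
def blobs(m,amin=20):
    n,l,s,c=cv2.connectedComponentsWithStats(m.astype(np.uint8));return [(c[i].round(1).tolist(),s[i].tolist()) for i in range(1,n) if s[i,4]>=amin]
E
python3 - <<'E'
import pickle;from h import *
d=pickle.load(open('c.pkl','rb'));t,s=d['top'],d['side']
def hsv(c):return cv2.cvtColor(c['image'],cv2.COLOR_RGB2HSV).astype(int)
ht,hs=hsv(t),hsv(s)
for n,h,r in(('top',ht,(slice(130,270),slice(110,370))),('side',hs,(slice(155,330),slice(110,360)))):
    for (x,y) in ([(151,215),(136,205),(200,220),(160,180),(180,280)] if n=='top' else [(196,199),(157,265),(180,280),(220,220)]): print(n,x,y,h[y,x])
    z=np.zeros(h.shape[:2],bool);z[r]=1
    white=z&(h[...,1]<70)&(h[...,2]>130)
    box=z&(h[...,1]<75)
    lamp=z&(h[...,1]>140)&((h[...,0]<14))
    print(n,'white',blobs(white,8));print('box',blobs(box,200));print('lamp',blobs(lamp,5))
    if n=='top':
        for c in cv2.findContours(box.astype(np.uint8),0,2)[0]:
            if cv2.contourArea(c)>500:
                q=cv2.minAreaRect(c);print(q);
                for p in cv2.boxPoints(q):print(p,plane(t,*p,45).round(1))
E
```

```text
top 151 215 [ 42  20 128]
top 136 205 [17 30 59]
top 200 220 [25 32 89]
top 160 180 [15 26 58]
top 180 280 [ 33  90 128]
top white []
box [([166.4, 203.3], [127, 160, 79, 88, 6619]), ([318.9, 209.1], [289, 177, 60, 65, 2628])]
lamp [([131.4, 205.1], [130, 202, 3, 7, 14]), ([300.6, 204.5], [299, 203, 4, 4, 11])]
((318.8302001953125, 209.09432983398438), (48.900352478027344, 55.218936920166016), 15.94539737701416)
[287.73587 228.92451] [478.9 -64.7  45. ]
[302.90567 175.83018] [569.9 -93.7  45. ]
[349.92453 189.26414] [ 545.2 -174.8   45. ]
[334.75473 242.35847] [ 454.6 -144.2   45. ]
((166.06668090820312, 203.09934997558594), (77.41649627685547, 87.59101104736328), 1.123302698135376)
[126.50731 246.12761] [454.4 208.1  45. ]
[128.22444 158.55342] [605.  208.5  45. ]
[205.62605 160.07109] [600.1  74.   45. ]
[203.90892 247.64528] [450.   77.4  45. ]
side 196 199 [ 24  42 220]
side 157 265 [ 13 203 166]
side 180 280 [ 28  21 147]
side 220 220 [162  30  43]
side white [([140.1, 155.6], [138, 155, 6, 3, 8]), ([321.9, 171.0], [316, 167, 11, 8, 59]), ([288.3, 193.3], [279, 187, 18, 15, 118]), ([194.5, 196.8], [185, 188, 21, 18, 268]), ([319.3, 205.5], [296, 195, 51, 19, 316]), ([184.3, 267.8], [121, 236, 137, 64, 2244])]
box [([312.9, 197.9], [279, 167, 68, 60, 2496]), ([189.5, 256.4], [121, 188, 137, 136, 10945])]
lamp [([113.8, 156.0], [110, 155, 10, 4, 20]), ([162.4, 174.4], [132, 160, 60, 30, 522]), ([181.4, 170.0], [179, 167, 6, 7, 31]), ([141.5, 173.8], [139, 172, 6, 5, 22]), ([146.6, 179.8], [145, 179, 4, 2, 5]), ([296.8, 199.0], [295, 198, 4, 3, 10]), ([156.6, 265.4], [152, 261, 11, 9, 73])]
```

Run:
```python
import pickle;from h import *
d=pickle.load(open('c.pkl','rb'));t,s=d['top'],d['side']
def circ(c,x,y,r,thr):
    g=cv2.cvtColor(c['image'],cv2.COLOR_RGB2HSV).astype(int);m=np.zeros(g.shape[:2],np.uint8);m[y-r:y+r,x-r:x+r]=((g[...,2]>thr[0])&(g[...,1]<thr[1]))[y-r:y+r,x-r:x+r]
    cs=max(cv2.findContours(m,0,2)[0],key=cv2.contourArea);return cv2.minEnclosingCircle(cs)
a=circ(t,152,214,13,(85,60));b=circ(s,196,199,13,(120,75));print(a,b)
k=tri(ray(t,*a[0]),ray(s,*b[0]));print('knob',k, 'on z=130 top',plane(t,*a[0],130),'side',plane(s,*b[0],130))
print('lamp',tri(ray(t,131.4,205.1),ray(s,156.6,265.4)),plane(t,131.4,205.1,50),plane(s,156.6,265.4,50))
# top face light region in top view and corner screws
g=cv2.cvtColor(t['image'],cv2.COLOR_RGB2HSV).astype(int)
print(g[200,188:216,2].tolist(),g[200,120:150,2].tolist());print(g[235:255,170,2].tolist(),g[150:175,170,2].tolist())
cv2.imwrite('pics/c.png',cv2.convertScaleAbs(cv2.resize(t['image'][145:265,110:230,::-1],(600,600),interpolation=cv2.INTER_CUBIC),alpha=1.8))
```

```text
((150.75, 214.625), 7.87113094329834) ((195.76315307617188, 198.88597106933594), 11.443278312683105)
knob (array([498.87390526, 144.6971061 , 137.1212189 ]), np.float64(2.660419211457579)) on z=130 top [500.35966239 147.39300342 130.        ] side [507.73857126 136.4348291  130.        ]
lamp (array([522.24230077, 198.17184537,  51.42072429]), np.float64(2.6705361057327535)) [523.28650624 199.64055945  50.        ] [522.58234294 196.54012606  50.        ]
[53, 56, 57, 55, 56, 56, 54, 56, 55, 56, 64, 80, 89, 88, 79, 59, 44, 50, 73, 91, 94, 94, 96, 93, 94, 103, 116, 126] [124, 124, 125, 124, 124, 124, 125, 121, 106, 98, 101, 102, 95, 89, 72, 61, 59, 60, 61, 59, 60, 58, 60, 58, 58, 61, 60, 55, 60, 59]
[91, 93, 93, 90, 94, 91, 94, 92, 93, 93, 91, 83, 75, 86, 98, 118, 124, 123, 125, 128] [122, 122, 122, 122, 123, 123, 123, 123, 124, 116, 103, 92, 89, 91, 91, 91, 89, 87, 75, 65, 61, 61, 60, 59, 57]
```

View pics/c.png

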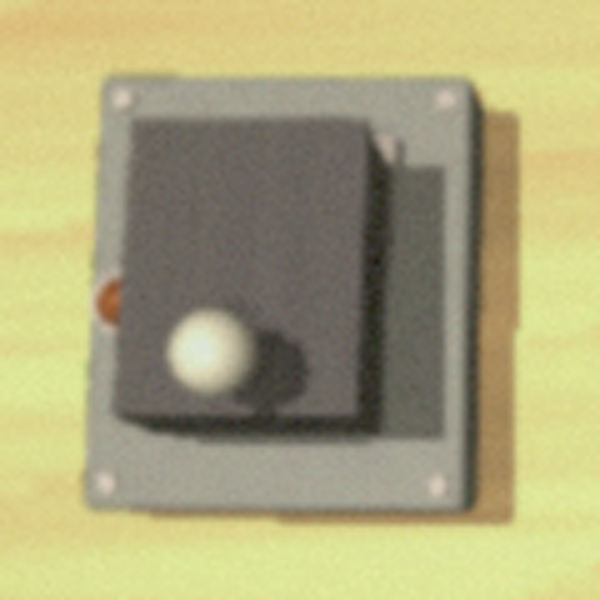

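The crop shows the top face's four corner screws at crop px (122,98), (446,98), (437,486), (105,484), and the knob at (211,350).

Run:
```python
import pickle;from h import *
d=pickle.load(open('c.pkl','rb'));t,s=d['top'],d['side']
f=lambda x,y:((x+.5)/5-.5+110,(y+.5)/5-.5+145)
P=[plane(t,*f(*p),46) for p in[(122,98),(446,98),(437,486),(105,484)]]
for p in P:print(p.round(1))
c=np.mean(P,0);x=P[0]+P[1]-P[2]-P[3];y=P[0]+P[3]-P[1]-P[2]
print('c',c,'yawx',np.arctan2(x[1],x[0]),'yawy',np.arctan2(-y[0],y[1]),np.linalg.norm(x)/2,np.linalg.norm(y)/2)
S=[(199,383),(391,394),(287,456)]
for p in S:print('side screw',plane(s,(p[0]+.5)*.64-.5,(p[1]+.5)*.64-.5,46).round(1))
k=tri(ray(t,*f(211,350)),ray(s,195.5,198.6));print(k)
```

```text
[594.7 197.9  46. ]
[592.8  85.7  46. ]
[460.   88.8  46. ]
[462.2 201.   46. ]
c [527.40321939 143.36698383  46.        ] yawx -0.02359571692035522 yawy -0.0183583842883927 132.6670475196107 112.20842377991335
side screw [595.1 196.9  46. ]
side screw [459.8  88.1  46. ]
side screw [462.  200.2  46. ]
(array([499.42060951, 143.77509313, 136.78689881]), np.float64(1.2081536317443147))
```

Box centre is about (527.4, 143), yaw about −0.02. The knob is at (499.4, 143.8, 136.8), which fits the given geometry with the guard ajar by about 0.085. Moving above the knob.

Emit:
move_arm(dp=[[31.6, -37.5, 0], [31.6, -37.5, 0], [31.6, -37.5, 0], [31.6, -37.5, 0], [31.6, -37.5, 0], [31.6, -37.5, 0], [31.6, -37.5, 0], [31.6, -37.5, 0], [31.6, -37.5, 0], [31.6, -37.5, 0]], rotation=[[0, 0, 0.032], [0, 0, 0.032], [0, 0, 0.032], [0, 0, 0.032], [0, 0, 0.032], [0, 0, 0.032], [0, 0, 0.032], [0, 0, 0.032], [0, 0, 0.032], [0, 0, 0.032]], hand=[1, 1, 1, 1, 1, 1, 1, 1, 1, 1], newtons=30)

```text
clock: 1.4
eef_pos: [500.1, 142.1, 205.4]
eef_rot: [-3.142, -0.0, 3.123]
wrist_force: [-0.3, 0.3, -0.0]
finger_gap: 93.8
finger_force: 0.0
```

Run:
```python
from cell import manip,camera
from h import *
s=manip.read_state();p=(s['eef_pos'],s['eef_rot']);c=camera('wrist');print(p,s['clock'])
cv2.imwrite('pics/d.png',c['image'][:,:,::-1])
g=cv2.cvtColor(c['image'],cv2.COLOR_RGB2HSV).astype(int)
for b in blobs((g[...,2]>150)&(g[...,1]<60),150):print(b,plane(c,*b[0],136.8,p).round(1))
```

```text
(array([500.11624632, 142.11820258, 205.3554959 ]), array([-3.14157341e+00, -1.62119910e-04,  3.12282489e+00])) 1.4
```

View pics/d.png

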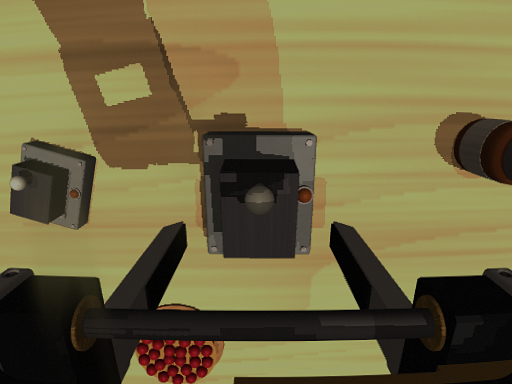

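The knob is at px (260,199), well centred between the fingers, with the lamp at (304,195). Descending 87 mm and gripping.

Run:
```python
from cell import manip,camera
from h import *
s=manip.read_state();p=(s['eef_pos'],s['eef_rot']);c=camera('wrist')
print(plane(c,260,200,136.8,p).round(1),plane(c,304,195,51,p).round(1))
```

```text
[502.3 141.  136.8] [525.6 192.3  51. ]
```

Emit:
move_arm(dp=[[-0.2, 0.5, -20], [-0.2, 0.5, -20], [-0.2, 0.5, -20], [0, 0, -17], [0, 0, -10], [0, 0, 0]], rotation=[[0, 0, 0], [0, 0, 0], [0, 0, 0], [0, 0, 0], [0, 0, 0], [0, 0, 0]], hand=[1, 0.8, 0.6, 0.6, 0.6, 0.6])

```text
clock: 2.25
eef_pos: [498.5, 145.1, 118.1]
eef_rot: [-3.141, -0.001, 3.122]
wrist_force: [-0.2, -0.3, 0.4]
finger_gap: 56.7
finger_force: 0.0
```

Emit:
move_arm(dp=[[1.5, -1.5, 0], [0, 0, 0], [0, 0, 0], [0, 0, 0], [0, 0, 0], [0, 0, 0]], rotation=[[0, 0, 0], [0, 0, 0], [0, 0, 0], [0, 0, 0], [0, 0, 0], [0, 0, 0]], hand=[0.35, 0, 0, 0, 0, 0], newtons=25)

```text
clock: 3.0
eef_pos: [500.2, 143.3, 118.5]
eef_rot: [-3.141, -0.0, 3.122]
wrist_force: [-2.3, -6.1, 2.9]
finger_gap: 24.6
finger_force: 25.0
```

Run:
```python
import numpy as np
th=np.r_[np.linspace(.085,1.085,11),np.linspace(1.185,1.63,6)]
a=3*np.pi/4-th;x=113.14*np.cos(a);z=113.14*np.sin(a)
print(np.c_[th[1:],np.diff(x),-.02*np.diff(x),np.diff(z)].round(2).tolist(),(572.4+x[-1],50+z[-1]))
```

```text
[[0.18, 9.0, -0.18, 6.85], [0.29, 9.64, -0.19, 5.92], [0.39, 10.18, -0.2, 4.92], [0.49, 10.62, -0.21, 3.88], [0.58, 10.96, -0.22, 2.8], [0.68, 11.18, -0.22, 1.69], [0.78, 11.29, -0.23, 0.57], [0.88, 11.3, -0.23, -0.56], [0.98, 11.18, -0.22, -1.69], [1.08, 10.96, -0.22, -2.79], [1.18, 10.63, -0.21, -3.87], [1.27, 9.09, -0.18, -4.32], [1.36, 8.67, -0.17, -5.12], [1.45, 8.18, -0.16, -5.87], [1.54, 7.63, -0.15, -6.57], [1.63, 7.01, -0.14, -7.22]] (np.float64(656.9955450201953), np.float64(125.1282461044852))
```

Emit:
move_arm(dp=[[9.0, -0.2, 6.9], [9.6, -0.2, 5.9], [10.2, -0.2, 4.9], [10.6, -0.2, 3.9], [11.0, -0.2, 2.8]], rotation=[[0, 0, 0], [0, 0, 0], [0, 0, 0], [0, 0, 0], [0, 0, 0]], hand=[0, 0, 0, 0, 0])

```text
clock: 3.62
eef_pos: [550.6, 142.2, 142.7]
eef_rot: [-3.141, -0.001, 3.122]
wrist_force: [-2.4, -5.3, -0.5]
finger_gap: 24.5
finger_force: 25.0
```

Forces are low and the grip holds, so I continue along the arc.

Emit:
move_arm(dp=[[11.2, -0.2, 1.7], [11.3, -0.2, 0.6], [11.3, -0.2, -0.6], [11.2, -0.2, -1.7], [11.0, -0.2, -2.8], [10.6, -0.2, -3.9], [9.1, -0.2, -4.3], [8.7, -0.2, -5.1]], rotation=[[0, 0, 0], [0, 0, 0], [0, 0, 0], [0, 0, 0], [0, 0, 0], [0, 0, 0], [0, 0, 0], [0, 0, 0]], hand=[0, 0, 0, 0, 0, 0, 0, 0])

```text
clock: 4.62
eef_pos: [636.6, 140.3, 128.2]
eef_rot: [-3.141, 0.004, 3.121]
wrist_force: [4.3, -6.7, 10.0]
finger_gap: 23.3
finger_force: 25.0
```

Emit:
move_arm(dp=[[8.2, -0.2, -5.9], [7.6, -0.2, -6.6], [7.0, -0.1, -7.2], [0, 0, 0], [0, 0, 0]], rotation=[[0, 0, 0], [0, 0, 0], [0, 0, 0], [0, 0, 0], [0, 0, 0]], hand=[0, 0, 0, 0, 0])

```text
clock: 5.25
eef_pos: [661.4, 139.8, 110.5]
eef_rot: [3.141, 0.011, 3.121]
wrist_force: [15.1, -6.5, 13.7]
finger_gap: 19.8
finger_force: 26.1
```

Run:
```python
from cell import manip,camera
import cv2
c=camera('side');cv2.imwrite('pics/e.png',c['image'][:,:,::-1])
```

```text
(no output)
```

View pics/e.png

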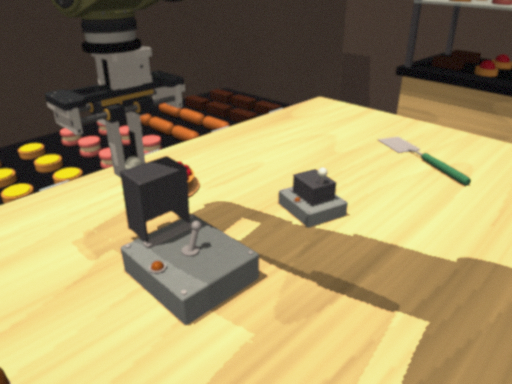

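The guard stands upright and the toggle ball is at px (196,226), leaning away from the lamp. Releasing and retracting upwards.

Emit:
move_arm(dp=[[0, 0, 0], [0, 0, 0], [0, 0, 0], [0, 0, 30], [0, 0, 40], [0, 0, 40], [0, 0, 0]], rotation=[[0, 0, 0], [0, 0, 0], [0, 0, 0], [0, 0, 0], [0, 0, 0], [0, 0, 0], [0, 0, 0]], hand=[0.7, 0.7, 0.7, 0.7, 0.7, 0.7, 0.7])

```text
clock: 6.18
eef_pos: [658.7, 140.8, 220.3]
eef_rot: [3.14, 0.005, 3.122]
wrist_force: [0.8, 1.0, -0.3]
finger_gap: 65.6
finger_force: 0.0
```

Run:
```python
from cell import manip,camera
from h import *
import pickle
s=manip.read_state();p=(s['eef_pos'],s['eef_rot']);print(p,s['wrist_force'])
w=camera('wrist');d=camera('side');t=camera('top');pickle.dump((p,w,d,t),open('c2.pkl','wb'))
a=cv2.resize(w['image'][:,:,::-1],(400,300));b=cv2.resize(d['image'][150:330,100:300,::-1],(333,300));e=cv2.resize(t['image'][:,:,::-1],(400,300))
o=np.zeros((600,800,3),np.uint8);o[:300,:400]=a;o[:300,400:733]=b;o[300:,:400]=e
cv2.imwrite('pics/f.png',o)
```

```text
(array([658.67256986, 140.83252394, 220.33649679]), array([3.14049812, 0.00505457, 3.1220732 ])) [ 0.7672107   1.04564749 -0.33517356]
```

View pics/f.png

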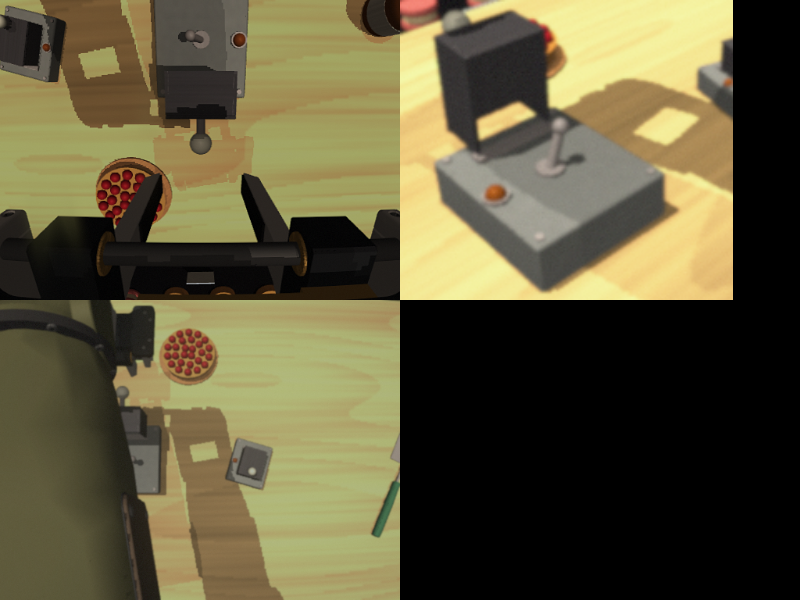

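Wrist view (half scale): knob at (200,143), toggle ball at (184,36) leaning away from the lamp at (238,40). The guard is up. Triangulating the knob and the toggle ball.

Run:
```python
from h import *
import pickle
p,w,d,t=pickle.load(open('c2.pkl','rb'))
kw=ray(w,256.5,183.5,p);kt=ray(t,156.5,119.5)
k,e=tri(kw,kt);print('knob',k,e,'theta',3*np.pi/4-np.arctan2(k[2]-50,k[0]-572.4))
k,e=tri(kw,ray(d,133,163));print('knob',k,e,np.hypot(k[2]-50,k[0]-572.4))
print('ball',tri(ray(w,236,46.5,p),ray(d,195.5,225)),plane(w,236,46.5,79.2,p),plane(d,195.5,225,79.2))
```

```text
knob [648.02034543 140.83444107 130.54611698] 3.2416171346798577 theta 1.5392649792728705
knob [647.77387067 140.34550532 136.8749211 ] 0.5112139701236164 115.01509594722542
ball (array([524.28805002, 124.85900017,  78.59025605]), np.float64(5.035126564032279)) [523.0322968 122.7469079  79.2      ] [524.39292419 127.87145324  79.2       ]
```

Emit:
move_arm(dp=[[-40, -14, 0], [-40, -14, 0], [-40, -14, 0], [-21, -8, -20], [0, 0, -45], [0, 0, -45], [0, 0, -30], [0, 0, -12], [0, 0, 0]], rotation=[[0, 0, 0], [0, 0, 0], [0, 0, 0], [0, 0, 0], [0, 0, 0], [0, 0, 0], [0, 0, 0], [0, 0, 0], [0, 0, 0]], hand=[0, 0, 0, 0, 0, 0, 0, 0, 0])

```text
clock: 7.45
eef_pos: [516.5, 90.4, 64.6]
eef_rot: [-3.141, -0.002, 3.122]
wrist_force: [0.0, 0.0, -0.1]
finger_gap: 0.2
finger_force: 0.0
```

Emit:
move_arm(dp=[[3, 5, 4], [0, 7, 0], [0, 7, 0], [0, 7, 0], [0, 7, 0], [0, 5, 0], [0, 0, 0]], rotation=[[0, 0, 0], [0, 0, 0], [0, 0, 0], [0, 0, 0], [0, 0, 0], [0, 0, 0], [0, 0, 0]], hand=[0, 0, 0, 0, 0, 0, 0])

```text
clock: 8.32
eef_pos: [519.7, 128.9, 68.9]
eef_rot: [3.141, -0.0, 3.122]
wrist_force: [0.1, 0.2, -0.1]
finger_gap: 0.5
finger_force: 0.0
```

Emit:
move_arm(dp=[[0, 3, 0], [0, 2, 0], [0, 0, 0], [0, 0, 0]], rotation=[[0, 0, 0], [0, 0, 0], [0, 0, 0], [0, 0, 0]], hand=[0, 0, 0, 0])

```text
clock: 8.82
eef_pos: [519.8, 133.5, 69.0]
eef_rot: [3.141, -0.0, 3.122]
wrist_force: [-0.4, -0.6, -0.0]
finger_gap: 0.4
finger_force: 0.1
```

Run:
```python
from cell import manip,camera
import cv2
c=camera('side');a=c['image'][150:300,110:310,::-1]
cv2.imwrite('pics/g.png',cv2.resize(a,(800,600)))
print(manip.read_state()['wrist_force'])
```

```text
[ 0.36899422 -0.76033689 -0.97037739]
```

View pics/g.png

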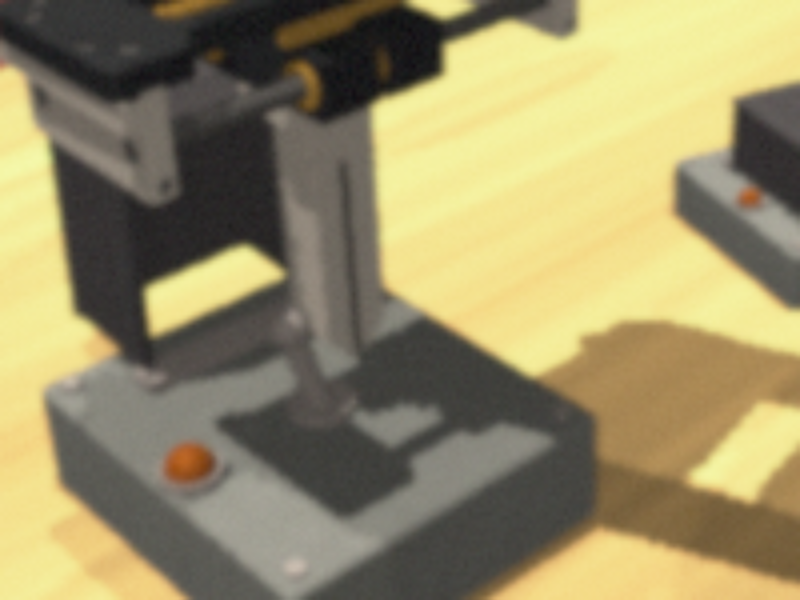

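The toggle leans towards the lamp now: ball at crop px (290,322), base at (320,405). Pushing gently to the stop.

Emit:
move_arm(dp=[[0, 2, 0], [0, 2, 0], [0, 0, 0]], rotation=[[0, 0, 0], [0, 0, 0], [0, 0, 0]], hand=[0, 0, 0])

```text
clock: 9.25
eef_pos: [519.8, 137.6, 69.0]
eef_rot: [-3.142, -0.0, 3.122]
wrist_force: [0.3, -1.0, -1.6]
finger_gap: 0.3
finger_force: 0.5
```

Emit:
move_arm(dp=[[0, 2, 0], [0, 2, 0], [0, 0, 0]], rotation=[[0, 0, 0], [0, 0, 0], [0, 0, 0]], hand=[0, 0, 0])

```text
clock: 9.62
eef_pos: [519.8, 140.6, 69.0]
eef_rot: [-3.14, -0.0, 3.122]
wrist_force: [-0.1, -9.2, -0.6]
finger_gap: 0.5
finger_force: 4.7
```

The stop is reached (9 N). Backing off, rising, and returning above the knob.

Emit:
move_arm(dp=[[0, -12, 0], [0, 0, 45], [0, 0, 55], [0, 0, 52], [40, 4, 0], [45, 4, 0], [43, 4, 0], [0, 0, 0]], rotation=[[0, 0, 0], [0, 0, 0], [0, 0, 0], [0, 0, 0], [0, 0, 0], [0, 0, 0], [0, 0, 0], [0, 0, 0]], hand=[0, 0, 0, 0, 0.6, 0.6, 0.6, 0.6])

```text
clock: 10.62
eef_pos: [649.1, 141.1, 219.2]
eef_rot: [3.141, -0.002, 3.121]
wrist_force: [0.6, 0.2, -0.9]
finger_gap: 36.8
finger_force: 0.0
```

Run:
```python
from cell import manip,camera
from h import *
import pickle
s=manip.read_state();p=(s['eef_pos'],s['eef_rot']);print(p,s['wrist_force'])
w=camera('wrist');d=camera('side')
a=cv2.resize(w['image'][:,:,::-1],(512,384));b=cv2.resize(d['image'][150:342,120:264,::-1],(288,384))
cv2.imwrite('pics/i.png',np.hstack([a,b]))
pickle.dump((p,w,d),open('c3.pkl','wb'))
```

```text
(array([649.11790333, 141.07214893, 219.22939593]), array([ 3.14142456e+00, -1.76913761e-03,  3.12143189e+00])) [ 0.57511985  0.22364096 -0.91603245]
```

View pics/i.png

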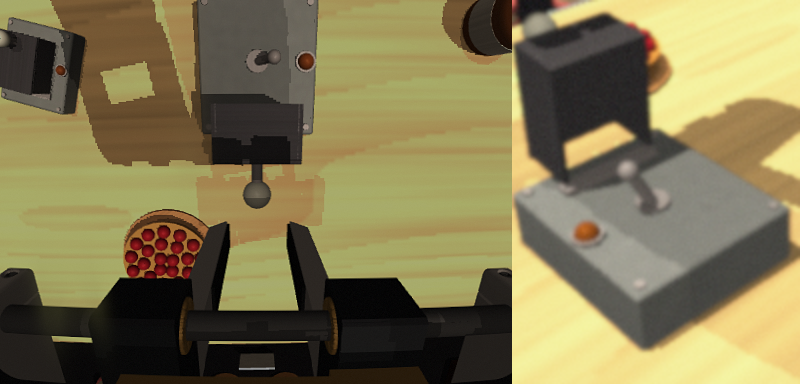

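The toggle now leans to the lamp: ball at (274,57), lamp at (306,61). The knob is at (257,194), and I intersect that ray with the knob's circle.

Run:
```python
from h import *
import pickle
p,w,d=pickle.load(open('c3.pkl','rb'))
o,v=ray(w,257,194,p)
for z in(126,129,132,135,138):
    q=o+v*(z-o[2])/v[2];print(z,q.round(1),np.hypot(q[0]-572.4,z-50))
```

```text
126 [650.8 140.9 126. ] 109.17672232616432
129 [649.9 140.9 129. ] 110.63917813726707
132 [648.9 140.9 132. ] 112.17038492585866
135 [648. 141. 135.] 113.76756675107586
138 [647.1 141.  138. ] 115.42798494743613
```

Emit:
move_arm(dp=[[-0.7, 0, -30], [0, 0, -40], [0, 0, -24], [0, 0, -10], [0, 0, 0], [0, 0, 0], [0, 0, 0], [0, 0, 0], [0, 0, 0]], rotation=[[0, 0, 0], [0, 0, 0], [0, 0, 0], [0, 0, 0], [0, 0, 0], [0, 0, 0], [0, 0, 0], [0, 0, 0], [0, 0, 0]], hand=[0.6, 0.6, 0.6, 0.6, 0.6, 0, 0, 0, 0], newtons=15)

```text
clock: 11.85
eef_pos: [647.4, 140.1, 117.3]
eef_rot: [-3.139, 0.0, 3.121]
wrist_force: [-0.1, -8.0, 1.0]
finger_gap: 25.0
finger_force: 15.0
```

Run:
```python
import numpy as np
th=np.linspace(1.52,0,16)
a=3*np.pi/4-th;x=113.14*np.cos(a);z=113.14*np.sin(a)
print(np.c_[th[1:],np.diff(x),-.02*np.diff(x),np.diff(z)].round(1).tolist(),(572.4+x[-1],50+z[-1]))
```

```text
[[1.4, -8.9, 0.2, 7.2], [1.3, -9.6, 0.2, 6.3], [1.2, -10.2, 0.2, 5.3], [1.1, -10.6, 0.2, 4.3], [1.0, -11.0, 0.2, 3.2], [0.9, -11.3, 0.2, 2.0], [0.8, -11.4, 0.2, 0.9], [0.7, -11.5, 0.2, -0.3], [0.6, -11.4, 0.2, -1.4], [0.5, -11.2, 0.2, -2.6], [0.4, -10.8, 0.2, -3.7], [0.3, -10.4, 0.2, -4.8], [0.2, -9.9, 0.2, -5.8], [0.1, -9.2, 0.2, -6.8], [0.0, -8.5, 0.2, -7.7]] (np.float64(492.397938776554), np.float64(130.002061223446))
```

Emit:
move_arm(dp=[[-8.9, -0.8, 7.2], [-9.6, 0.2, 6.3], [-10.2, 0.2, 5.3], [-10.6, 0.2, 4.3], [-11.0, 0.2, 3.2], [-11.3, 0.2, 2.0], [-11.4, 0.2, 0.9]], rotation=[[0, 0, 0], [0, 0, 0], [0, 0, 0], [0, 0, 0], [0, 0, 0], [0, 0, 0], [0, 0, 0]], hand=[0, 0, 0, 0, 0, 0, 0])

```text
clock: 12.72
eef_pos: [573.3, 141.6, 146.6]
eef_rot: [-3.141, 0.0, 3.122]
wrist_force: [1.5, -4.5, -2.3]
finger_gap: 24.7
finger_force: 15.0
```

Emit:
move_arm(dp=[[-11.5, 0.2, -0.3], [-11.4, 0.2, -1.4], [-11.2, 0.2, -2.6], [-10.8, 0.2, -3.7], [-10.4, 0.2, -4.8], [-9.9, 0.2, -5.8], [0, 0, 0]], rotation=[[0, 0, 0], [0, 0, 0], [0, 0, 0], [0, 0, 0], [0, 0, 0], [0, 0, 0], [0, 0, 0]], hand=[0, 0, 0, 0, 0, 0, 0])

```text
clock: 13.6
eef_pos: [507.4, 143.1, 127.2]
eef_rot: [-3.141, -0.002, 3.122]
wrist_force: [-4.6, -4.7, 4.4]
finger_gap: 24.8
finger_force: 15.0
```

Emit:
move_arm(dp=[[-9, 0.2, -6.8], [-6, 0.2, -5.7], [0, 0, -2], [0, 0, 0]], rotation=[[0, 0, 0], [0, 0, 0], [0, 0, 0], [0, 0, 0]], hand=[0, 0, 0, 0])

```text
clock: 14.1
eef_pos: [492.3, 143.4, 112.8]
eef_rot: [-3.141, -0.003, 3.122]
wrist_force: [-8.7, -4.6, 6.6]
finger_gap: 25.2
finger_force: 15.0
```

Near shut. Releasing, then pressing lightly on top of the knob with closed fingers to make sure it is fully closed.

Emit:
move_arm(dp=[[0, 0, 0], [0, 0, 0], [0, 0, 0], [0, 0, 25], [0, 0, 25], [0, 0, 0], [0, 0, 0], [0, 0, 0], [0, 0, -8], [0, 0, -5]], rotation=[[0, 0, 0], [0, 0, 0], [0, 0, 0], [0, 0, 0], [0, 0, 0], [0, 0, 0], [0, 0, 0], [0, 0, 0], [0, 0, 0], [0, 0, 0]], hand=[0.6, 0.6, 0.6, 0.6, 0.6, 0, 0, 0, 0, 0])

```text
clock: 15.35
eef_pos: [493.6, 143.4, 149.1]
eef_rot: [-3.141, -0.001, 3.122]
wrist_force: [0.2, -0.0, 1.0]
finger_gap: 9.9
finger_force: 0.0
```

Emit:
move_arm(dp=[[0, 0, -2], [0, 0, -2], [0, 0, 0]], rotation=[[0, 0, 0], [0, 0, 0], [0, 0, 0]], hand=[0, 0, 0])

```text
clock: 15.72
eef_pos: [493.9, 143.4, 146.1]
eef_rot: [-3.142, -0.0, 3.122]
wrist_force: [-0.5, 0.4, -0.6]
finger_gap: 0.7
finger_force: 0.0
```

Emit:
move_arm(dp=[[0, 0, -2], [0, 0, -1.5], [0, 0, 0], [0, 0, 0]], rotation=[[0, 0, 0], [0, 0, 0], [0, 0, 0], [0, 0, 0]], hand=[0, 0, 0, 0])

```text
clock: 16.23
eef_pos: [493.7, 143.5, 143.0]
eef_rot: [3.142, -0.0, 3.122]
wrist_force: [-3.7, -0.3, 5.0]
finger_gap: 0.5
finger_force: 2.6
```

Emit:
move_arm(dp=[[0, 0, -1], [0, 0, -1], [0, 0, 0], [0, 0, 0]], rotation=[[0, 0, 0], [0, 0, 0], [0, 0, 0], [0, 0, 0]], hand=[0, 0, 0, 0])

```text
clock: 16.73
eef_pos: [493.9, 143.6, 142.5]
eef_rot: [3.141, 0.001, 3.122]
wrist_force: [-11.3, -2.1, 21.4]
finger_gap: 0.3
finger_force: 10.9
```

A firm stop at the knob's shut height (top 142.5 mm, expected 143). Retracting and checking.

Emit:
move_arm(dp=[[0, 0, 20], [0, 0, 40], [-30, 0, 40], [-40, 0, 20], [-40, 0, 0], [0, 0, 0], [0, 0, 0]], rotation=[[0, 0, 0], [0, 0, 0], [0, 0, 0], [0, 0, 0], [0, 0, 0], [0, 0, 0], [0, 0, 0]], hand=[0, 0, 0, 0, 0, 0, 0])

```text
clock: 17.6
eef_pos: [384.4, 143.5, 260.8]
eef_rot: [3.141, 0.001, 3.122]
wrist_force: [-0.3, 0.3, -0.3]
finger_gap: 0.6
finger_force: 0.0
```

Run:
```python
from cell import manip,camera
from h import *
s=manip.read_state();print(s['eef_pos'],s['wrist_force'])
d=camera('side');w=camera('wrist')
cv2.imwrite('pics/j.png',np.hstack([cv2.resize(d['image'][140:332,110:366,::-1],(400,300)),cv2.resize(w['image'][:,:,::-1],(400,300))]))
```

```text
[384.39712967 143.47977454 260.77208027] [-0.29523841  0.31771679 -0.3343222 ]
```

View pics/j.png

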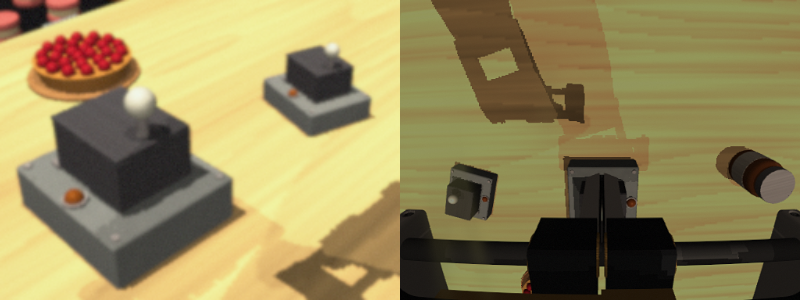

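The side view shows the large guard flush shut (knob at (140,100)), the small guard shut, and the arm clear.

```bash
python3 -c "
from cell import manip
print(manip.sign_off())"
```

```text
the job is handed in; nothing more can be done
None
```

I lifted the larger box's guard, flipped its toggle fully over to the lamp side, closed the guard against its stop and left the smaller box untouched; I handed the job in at about 18 s, and no verdict came back.

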